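Put the sprocket away in the slide-cover parts case

TASK

Put the toothed sprocket away in the red parts case under the bench lamp, so that grinding dust stays off it: slide the steel cover all the way open by its blue fin, lay the sprocket gently and flat in the compartment with its hub upward, then slide the cover fully home again. Do not bump the lamp, do not let the sprocket drop, and leave the other things on the bench where they are.

Things in the scene. Friction and masses are not known exactly. Their poses are not given: they have to be found in the camera images.
- case: Red steel case, fixed, 108 (x) by 233 mm (y). Origin: bench level under the compartment's centre; z up, y along the slide, x away from the robot. Compartment 88 (x) by 104 mm (y) inside, floor (yellow) at z 8 mm; walls 10 mm thick, tops at 42 mm. Black deck, z 36 mm, from y 52 to 165 mm takes the opened cover. Thin lamp posts behind it at x 88, y -55 and 163 mm.
- lamp: Flat aluminium bench lamp fixed to the case (same origin and axes), above the compartment and deck: x -36 to 20, y -77 to 185 mm, underside 253 mm and top 278 mm above the bench. It bars a vertical tool: the hand must come in beneath it from the robot's side (-x), leaning some 25 to 45 degrees.
- cover (a joint): Sliding steel cover, 86 mm (x) by 112 mm (y) by 3 mm, its top 39.5 mm above the bench. Value in m: 0 = shut over the compartment (cover centred on the case's origin), 0.108 = fully open, moved along the case's +y onto the deck. Stiff: it stays where it is left; about 2 N moves it.
- fin (a point): Centre of the top edge of the blue upright fin on the middle of the cover, 67.5 mm above the bench. The fin is 26 mm (x) by 10 mm (y, the direction of sliding) and stands 28 mm above the cover. Axes as the case.
- sprocket: Dark steel toothed sprocket, loose, lying flat with its hub upward: toothed disc 56 mm across, 6 mm thick, with a round hub 26 mm in diameter and 16 mm tall on top (22 mm in all), about 170 g. Origin at the centre of its underside, z along the hub.
- flange: Brass flange of the same shape and size as the sprocket but without teeth, loose; not wanted. Origin at the centre of its underside.
- bearing: Bright ring bearing, 52 mm across, 15 mm tall, loose; leave alone. Origin at the centre of its underside.
- wrench: Steel wrench, 170 mm long along its x axis, loose, flat on the bench; leave alone.
- spray_orange: Orange spray can with a white cap, 66 mm across, 190 mm tall, loose; leave alone. Origin under its centre.
- spray_white: White spray can with a red cap, 66 mm across, 190 mm tall, loose; leave alone. Origin under its centre.
- tin: Yellow paint tin, 84 mm across, 80 mm tall, loose; leave alone. Origin under its centre.

How it is judged:
On the way, in this order (a step that is already met when the one before it is completed fails the run):
1. the cover is slid open, at least 95 mm of its 108 mm (value of joint cover above 0.095 m), for 0.2 s.
2. the sprocket lies flat, hub up, on the compartment's floor, released (x of sprocket in the frame of case between -0.026 and 0.026 m and y of sprocket in the frame of case between -0.034 and 0.034 m and z of sprocket in the frame of case below 0.013 m and angle between sprocket's own z axis and vertical below 0.12 rad and contact force between the fingers and sprocket below 0.1 N and linear speed of sprocket below 0.02 m/s), for 0.3 s.
At the end, for the whole second after the job is handed in: The sprocket lies at rest on the floor of the compartment, flat (within 0.12 rad) and hub up, released, and the cover is shut to within 4 mm of its end (all of step 2 and value of joint cover below 0.004 m); the robot touches nothing.
It fails at once if the lamp is bumped (more than 3 N) (contact force between anything else and lamp above 3 N).
It fails at once if the sprocket is dropped (falls free of the fingers faster than 0.7 m/s, about 25 mm) (contact force between the fingers and sprocket below 0.05 N and linear speed of sprocket above 0.7 m/s).
It fails at once if another thing on the bench is moved more than 25 mm (distance of any of flange, bearing, wrench, spray_orange, spray_white, tin from where it was at the start of the episode above 0.025 m).
It also fails if it takes over 64 s, if anything falls off the work surface, if the arm or the gripper's body presses on something with over 40 N, if the wrist force passes 120 N, or if a joint passes its speed limit or range.

ROBOT

A 7-joint arm with a two-finger parallel gripper is mounted at the origin on the work surface. World frame = base frame: x ahead of the robot, y to its left, z up, the work surface at z = 0. Lengths are in m, angles in rad, forces in N, time in s.
With the tool pointing down it reaches from about 0.425 to 1.025 m from the base axis. Payload 9.4 kg.
Tool frame: the origin (TCP) lies midway between the tips of the shut fingers; the grasp point (between the pads) lies 19 mm behind it; z points along the fingers, y is the line along which they close (so a half turn about z gives the same grasp; the last joint's range is limited). The gripper opens to 85 mm and grips with 20 to 120 N. Pads are 22 mm wide; open, the fingers measure 114 mm over their backs; the gripper's body (76 mm by 85 mm) begins 54 mm behind the grasp point. The pads swing forward as they close: fully open they stand 13 mm farther back than shut.
Start: joints at [1.059, 0.599, -0.003, 1.599, 0.002, 0.943, -0.08], TCP at [0.305, -0.658, 0.231] pointing down, gripper open.
Joint ranges: [-2.57, 2.57], [-0.35, 1.97], [-1.29, 1.29], [0.11, 2.56], [-1.05, 4.19], [0.11, 1.86], [-2.63, 2.63]. Speed limits (rad/s): [2.22, 2.22, 3.01, 3.01, 3.14, 3.14, 3.14].

INTERFACE

Orientations are given as a unit quaternion [x, y, z, w].
In Python, from workcell import * gives the robot as it stands. The module is installed in compiled form; this text tells all that it offers.
- The arm moves only by the tool send_rows, never from a script. Its argument "deltas" is a list of rows, each a list of 2 entries, a list of its own where there are three numbers: the shift along the tool's x, y, z in cm, then the turn about the tool's z in degrees. A call has 1 to 20 rows; each row shifts and turns the commanded pose from where the row before left it, along the tool's axes as they then stand; what a row does not reach is not made up. A row lasts 1/12 s, in which the tool goes at most 41.7 mm and 7.16 degrees, less where a joint would pass 70% of its speed; a pose out of reach is approached as far as the arm can. A call with a gripper value outside its range is refused whole. "fingers" is the finger opening in cm, from 0 to 8.54, set as the call begins (left out, the last holds). The fingers move at their own pace and stop on an object; the grip force is fixed at half the most. Time passes only in rows, so rows that do not move let the fingers close. It gives the time, the measured TCP pose, the force, the opening and the grip force at its end, in the units of the state.
- get_state(): the state, without advancing time (a new reading comes with each control period).
- snapshot(name): name is "side" or "top" or "wrist"; returns the picture (480x640x3 uint8, blue, green, red); there is no depth.
- get_calibration(name): a dict with "fx", "fy", "cx", "cy" (pixels), "dist_coeffs" ([k1, k2, p1, p2, k3] as OpenCV has them; the pictures are not rectified), "R" (3x3) and "t" (3): a world point X has camera coordinates R X + t; the wrist camera has in their place "tool_from_camera" (4x4, takes a point from camera to tool coordinates, whose origin is the TCP and whose axes are the flange's). Camera axes: x right, y down, z forward; pixel columns grow to the right and rows downward; lengths in m; the calibration is good to about 2 mm. A picture is of the moment at which its call begins: read the wrist's pose just before it. get_calibration takes no time and is no camera call.
- job_done(): hands the job in; it is judged then, once.
Trained networks look in the newest picture that a camera, given by its name, has taken for a name from the list of things; names that differ only in an ending like _2 or _b are one class to them, and where a whole thing is asked for, a point or a joint stands for the part that bears it (a point fixed in the world has none). Each returns a list of dicts, best first, with "confidence" (0 to 1); they miss things now and then, are a little off and sometimes report something else, mostly with a low value. They report only what shows in the picture. A call takes as long as a camera call.
- spot_in(target, camera): "pixel" ([column, row] in pixels, amid what is visible of it).
- trace(target, camera): "mask" (480x640 bool, what is visible of it) and "pixel" ([column, row] in pixels, amid what is visible of it).
The state is a dict: "t": time; "joint_pos": joint angles; "dq": joint speeds; "joint_torque": joint torques, N m; "position": TCP position; "orientation": TCP orientation; "force": force on the tool from outside, world axes, zero at the start; "ft_torque": the same for the moment, N m; "width": finger opening in m; "grip_force": force on a finger pad.
Only numpy, scipy, OpenCV 4.12 (cv2) and the standard library are available. Lean on these libraries where they do the work, as an engineer would, in place of code of your own. Each camera call takes 0.05 s, during which the arm holds its last target. There are 200 camera calls.

## Working session

There is one attempt and no reset: what is moved stays moved. The work goes in short steps, Python scripts to look and compute and a tool call to move; the robot and the scene stay as the last step left them, time stands still between calls to the robot, and variables do not carry over. Pictures are saved under pics/ and viewed, at most 10 in all, crops included, and the job is handed in when it is done.

Besides the shell and the picture viewer there is one more tool, called after "Request:" in YAML: its name, and indented under it one key for each argument. send_rows: Moves the arm, as the interface text tells. Its arguments: {"type":"object","properties":{"deltas":{"type":"array","items":{"type":"array"}},"fingers":{"type":"number"}},"required":["deltas"]}

```bash
mkdir -p pics; python3 - <<'E'
from workcell import *
import cv2, numpy as np
print(get_state())
ims=[]
for c in ["side","top"]:
    im=snapshot(c); cv2.imwrite(f"pics/{c}0.png",im)
    k=get_calibration(c); print(c,k)
    for n in ["case","lamp","cover","fin","sprocket","flange","bearing","wrench","spray_orange","spray_white","tin"]:
        r=spot_in(n,c); print(n,[(np.round(d["pixel"]).tolist(),round(d["confidence"],2)) for d in r[:3]])
print(get_calibration("wrist"))
E
```

```text
{'t': 0.0, 'joint_pos': array([ 1.05928709,  0.60016847, -0.0024947 ,  1.60013046,  0.00179799,
        0.94291424, -0.07981047]), 'dq': array([-0.00115772,  0.00021236,  0.00104382,  0.00092597, -0.0013249 ,
        0.00010265, -0.0012147 ]), 'joint_torque': array([-2.06362429e-04, -7.76444149e+01,  1.56479225e+00, -2.58008426e+01,
        1.22515301e-02,  8.93005519e-03, -3.65647293e-05]), 'position': array([ 0.30515295, -0.65712526,  0.23038614]), 'orientation': array([ 9.76459501e-01,  2.15699300e-01, -2.58201087e-04, -7.67196005e-04]), 'force': array([-0.50513662, -0.87743063,  0.23999455]), 'ft_torque': array([0.07431446, 0.02170756, 0.01063204]), 'grip_force': 0.0, 'width': 0.08545437428781567}
side {'fx': 442.6474890737868, 'fy': 442.6474890737868, 'cx': 318.16214556725197, 'cy': 237.83789616599435, 'dist_coeffs': array([-0.04597287,  0.        ,  0.        ,  0.        ,  0.        ]), 'R': array([[ 9.44576599e-01, -3.28290987e-01,  2.77418081e-04],
       [-2.24568092e-01, -6.46755408e-01, -7.28887244e-01],
       [ 2.39466534e-01,  6.88427535e-01, -6.84633704e-01]]), 't': 
[... 1160 characters left out ...]
.0, 227.0], 0.76)]
wrench [([314.0, 284.0], 0.92)]
spray_orange [([159.0, 277.0], 0.8)]
spray_white [([156.0, 217.0], 0.57)]
tin [([186.0, 201.0], 0.73)]
{'fx': 423.2053942905985, 'fy': 423.2053942905985, 'cx': 320.963616821972, 'cy': 235.53713555102084, 'dist_coeffs': array([0.01595506, 0.        , 0.        , 0.        , 0.        ]), 'tool_from_camera': array([[ 5.54123307e-04, -9.44177388e-01, -3.29437023e-01,
         8.32178935e-02],
       [ 9.99999781e-01,  4.03795528e-04,  5.24739377e-04,
        -8.91773117e-04],
       [-3.62421857e-04, -3.29437242e-01,  9.44177405e-01,
        -1.42875829e-01],
       [ 0.00000000e+00,  0.00000000e+00,  0.00000000e+00,
         1.00000000e+00]])}
```

View pics/side0.png

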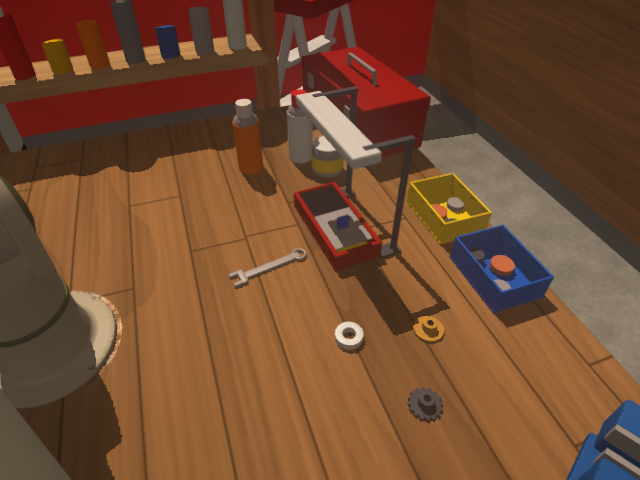

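View pics/top0.png

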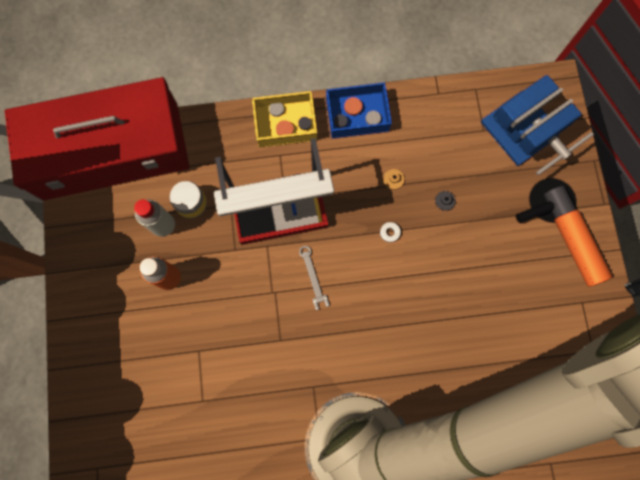

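Side view: case corners at about (296,195)–(380,250), with black deck at the far end (world +y) and fin at about (344,222). The sprocket is at (427,404) and the flange at (430,328). The top view has the sprocket at (445,200), the flange at (395,180) and the bearing at (390,232). The lamp partly hides the case.

```bash
cat > h.py <<'E'
from workcell import *
import cv2, numpy as np
from scipy.spatial.transform import Rotation as Ro
from scipy.optimize import least_squares
def cam(c,st=None):
    k=get_calibration(c); K=np.array([[k["fx"],0,k["cx"]],[0,k["fy"],k["cy"]],[0,0,1]])
    if c=="wrist":
        T=np.eye(4); T[:3,:3]=Ro.from_quat(st["orientation"]).as_matrix(); T[:3,3]=st["position"]
        M=np.linalg.inv(T@k["tool_from_camera"]); R,t=M[:3,:3],M[:3,3]
    else: R,t=k["R"],k["t"]
    return K,k["dist_coeffs"],R,t
def proj(C,X):
    K,d,R,t=C; return cv2.projectPoints(np.atleast_2d(X).astype(float),cv2.Rodrigues(R)[0],t,K,d)[0][:,0]
def ray(C,p):
    K,d,R,t=C; u=cv2.undistortPoints(np.array([[p]],float),K,d)[0,0]
    v=R.T@np.array([*u,1]); return -R.T@t, v/np.linalg.norm(v)
def onz(C,p,z):
    o,v=ray(C,p); return o+v*(z-o[2])/v[2]
def tri(obs):
    A=0;b=0
    for C,p in obs:
        o,v=ray(C,p); P=np.eye(3)-np.outer(v,v); A=A+P; b=b+P@o
    X=np.linalg.solve(A,b); return X,[round(float(np.linalg.norm(proj(C,X)[0]-p)),1) for C,p in obs]
E
python3 - <<'E'
from h import *
S,T=cam("side"),cam("top")
for n,a,b in [("sprocket",(429,406),(442,198)),("sprockethub eye",(427,399),(446,200)),("flange",(427,330),(395,182)),("bearing",(351,332),(389,227)),("fin",(345,230),(296,216)),("wrench",(264,267),(314,284)),("so",(244,139),(159,277)),("sw",(297,134),(156,217)),("tin",(329,159),(186,201))]:
    X,e=tri([(S,a),(T,b)]); print(n,X.round(4),e)
a=cv2.resize(cv2.imread("pics/side0.png")[170:275,285:390],(400,400),interpolation=3)
b=cv2.resize(cv2.imread("pics/top0.png")[160:260,230:330],(400,400),interpolation=3)
c=cv2.resize(cv2.imread("pics/side0.png")[380:430,400:450],(200,200),interpolation=3)
d=cv2.resize(cv2.imread("pics/top0.png")[175:225,420:470],(200,200),interpolation=3)
o=np.zeros((600,800,3),np.uint8);o[:400,:400]=a;o[:400,400:]=b;o[400:,:200]=c;o[400:,400:600]=d
cv2.imwrite("pics/crop0.png",o)
E
```

```text
sprocket [ 0.6003 -0.3166 -0.018 ] [0.8, 0.5]
sprockethub eye [ 0.5867 -0.3181  0.0175] [0.3, 0.2]
flange [ 0.6572 -0.1945  0.0048] [0.7, 0.5]
bearing [ 0.5285 -0.1574  0.0126] [2.8, 1.9]
fin [0.5969 0.0794 0.0322] [3.5, 2.9]
wrench [0.413  0.0559 0.0048] [1.4, 1.1]
so [0.4643 0.4327 0.0876] [0.1, 0.1]
sw [0.6135 0.4337 0.0752] [2.6, 2.7]
tin [0.6704 0.3641 0.0241] [0.8, 0.8]
```

View pics/crop0.png

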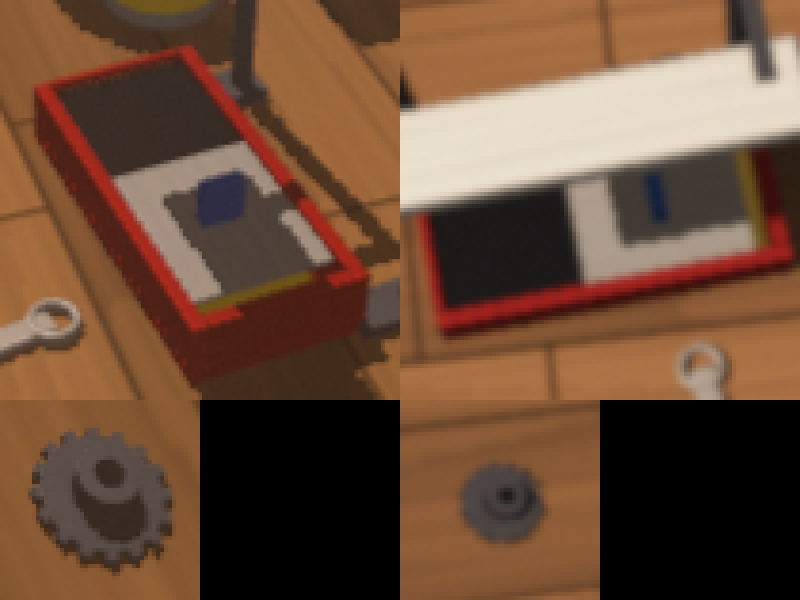

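Crop: in the side view the case's top corners are at crop (36,88), (192,47), (366,275) and (195,330). The cover is slightly ajar, with a yellow strip showing at its near end. The sprocket's hub is up in both crops.

```bash
python3 - <<'E'
from h import *
S,T=cam("side"),cam("top")
s=lambda u,v:(285+(u+.5)/3.8095-.5,170+(v+.5)/3.8095-.5)
t=lambda u,v:(230+(u-400+.5)/4-.5,160+(v+.5)/4-.5)
obs=[(S,s(36,88),(-54,171,42),0),(S,s(192,47),(54,171,42),0),(S,s(366,275),(54,-62,42),0),(S,s(195,330),(-54,-62,42),0),(S,s(193,387),(-54,-62,0),0),
(T,t(440,320),(-54,171,42),0),(T,t(792,258),(-54,-62,42),0),
(S,s(115,177),(-43,56,39.5),1),(S,s(243,141),(43,56,39.5),1),(T,t(583,282),(-43,56,39.5),1),(S,s(221,180),(0,0,67),1),(T,t(656,178),(13,0,67.5),1)]
def W(p,X,m): 
    X=np.array(X)/1000.; X[1]+=m*p[3]; return Ro.from_euler('z',p[2]).apply(X)+[p[0],p[1],0]
f=lambda p:np.concatenate([proj(C,W(p,X,m))[0]-np.array(q) for C,q,X,m in obs])
r=least_squares(f,[.6,.1,0,.02],loss='soft_l1'); print(r.x.round(4)); print(f(r.x).reshape(-1,2).round(1).tolist())
# independent heights
X,e=tri([(S,s(36,88)),(T,t(440,320))]);print("corner",X,e)
X,e=tri([(S,s(195,330)),(T,t(792,258))]);print("corner",X,e)
s2=lambda u,v:(400+(u+.5)/4-.5,380+(v+.5)/4-.5); t2=lambda u,v:(420+(u-400+.5)/4-.5,175+(v-400+.5)/4-.5)
print("hubtop",tri([(S,s2(109,70)),(T,t2(508,494))]))
for C,p in [(S,s2(109,70)),(T,t2(508,494))]: print(onz(C,p,.022))
print("disc side",onz(S,s2(103,100),.005), "disc top",onz(T,t2(504,502),.005))
E
```

```text
[0.6025 0.067  0.0728 0.0174]
[[-0.1, -0.7], [0.4, -0.7], [2.0, 0.3], [-0.2, 0.6], [-0.2, -0.2], [-0.4, 2.6], [0.4, 0.7], [-0.4, 0.1], [0.7, -0.1], [0.5, 0.9], [0.6, -0.0], [-1.0, -0.6]]
corner [0.53953169 0.23233175 0.04120192] [1.5, 1.3]
corner [0.55439405 0.00223067 0.04255515] [0.2, 0.2]
hubtop (array([ 0.58764885, -0.31822642,  0.02429864]), [1.1, 0.7])
[ 0.58678062 -0.31710237  0.022     ]
[ 0.58994703 -0.31934887  0.022     ]
disc side [ 0.58525874 -0.32097296  0.005     ] disc top [ 0.58900724 -0.32003488  0.005     ]
```

Request:
send_rows:
  deltas:
    - [[2.72,-2.36,-1.35],0]
    - [[2.72,-2.36,-1.35],0]
    - [[2.72,-2.36,-1.35],0]
    - [[2.72,-2.36,-1.35],0]
    - [[2.72,-2.36,-1.35],0]
    - [[2.72,-2.36,-1.35],0]
    - [[2.72,-2.36,-1.35],0]
    - [[2.72,-2.36,-1.35],0]
    - [[2.72,-2.36,-1.35],0]
    - [[2.72,-2.36,-1.35],0]
    - [[2.72,-2.36,-1.35],0]
    - [[2.72,-2.36,-1.35],0]
    - [[2.72,-2.36,-1.35],0]
    - [[2.72,-2.36,-1.35],0]
    - [[2.72,-2.36,-1.35],0]
    - [[2.72,-2.36,-1.35],0]
    - [[2.72,-2.36,-1.35],0]
    - [[2.72,-2.36,-1.35],0]
    - [[2.72,-2.36,-1.35],0]
    - [[2.72,-2.36,-1.35],0]

```text
t: 2.87
position: [0.6002, 0.0013, 0.5023]
orientation: [0.976, 0.216, 0.0, 0.0]
force: [1.5, -0.4, -0.6]
width: 0.0851
grip_force: 0.0
```

```bash
python3 - <<'E'
from h import *
s=get_state();print(s["t"],s["position"],Ro.from_quat(s["orientation"]).as_matrix().round(3),s["joint_pos"].round(3))
E
```

```text
2.8667 [0.60019757 0.00130603 0.5022762 ] [[ 0.907  0.421  0.001]
 [ 0.421 -0.907 -0.   ]
 [ 0.     0.    -1.   ]] [ 0.074  0.264 -0.233  1.49   0.062  1.394 -1.298]
```

Request:
send_rows:
  deltas:
    - [[0,0,-0.5],-7]
    - [[0,0,-0.5],-7]
    - [[0,0,-0.5],-7]
    - [[0,0,-0.5],-7]
    - [[0,0,-0.5],-7]
    - [[0,0,-0.5],-7]
    - [[0,0,-0.5],-7]
    - [[0,0,-0.5],-7]
    - [[0,0,-0.5],-7]
    - [[0,0,-0.5],-7]
    - [[0,0,-0.5],-7]
    - [[0,0,-0.5],-7]
    - [[0,0,-0.5],-7]
    - [[0,0,-0.5],-7]
    - [[0,0,-0.5],-7]
    - [[0,0,-0.5],-7]
    - [[0,0,-0.5],-7]
    - [[0,0,-0.5],-7]
    - [[0,0,-0.5],-7]
    - [[0,0,-0.5],-7]

```text
t: 4.53
position: [0.5998, -0.0004, 0.6016]
orientation: [0.128, 0.992, -0.0, 0.0]
force: [-0.1, 0.3, 0.2]
width: 0.0855
grip_force: 0.0
```

Request:
send_rows:
  deltas:
    - [[0,0,0],-6.4]
    - [[0,0,0],-6.4]
    - [[0,0,-4],-6.4]
    - [[0,0,-4],0]
    - [[0,0,-4],0]
    - [[0,0,-4],0]
    - [[0,0,-4],0]

```text
t: 5.12
position: [0.6081, -0.0008, 0.6779]
orientation: [-0.035, 0.999, -0.005, -0.02]
force: [1.2, 0.1, -1.7]
width: 0.0855
grip_force: 0.0
```

```bash
python3 - <<'E'
from h import *
s=get_state();print(s["t"],s["position"],Ro.from_quat(s["orientation"]).as_matrix().round(3),s["joint_pos"].round(3))
E
```

```text
5.1167 [ 0.60808071 -0.00081433  0.67792772] [[-0.997 -0.071 -0.039]
 [-0.071  0.997 -0.011]
 [ 0.039 -0.008 -0.999]] [ 0.013  0.301 -0.177  1.036  0.059  1.849  1.499]
```

Request:
send_rows:
  deltas:
    - [[0,0,-4],0]
    - [[0,0,-4],0]
    - [[0,0,-4],0]

```text
t: 5.37
position: [0.6046, -0.0001, 0.7017]
orientation: [-0.035, 0.999, -0.007, -0.006]
force: [0.8, 0.7, -0.4]
width: 0.0855
grip_force: 0.0
```

```bash
cat > st.py <<'E'
from h import *
s=get_state();print(round(s["t"],2),s["position"].round(4),Ro.from_quat(s["orientation"]).as_matrix().round(3).tolist(),s["joint_pos"].round(3),sum(s["joint_pos"][[1,3,5]]))
E
python3 st.py
```

```text
5.37 [ 6.046e-01 -1.000e-04  7.017e-01] [[-0.997, -0.07, -0.011], [-0.07, 0.997, -0.015], [0.012, -0.014, -1.0]] [-0.316  0.287  0.351  1.02  -0.086  1.861  1.639] 3.1678322593963943
```

Request:
send_rows:
  deltas:
    - [[-4,0,0],0]
    - [[-4,0,0],0]
    - [[-4,0,0],0]
    - [[-4,0,0],0]

```text
t: 5.7
position: [0.7494, 0.0116, 0.6685]
orientation: [-0.036, 0.999, -0.008, 0.021]
force: [-0.3, 0.7, 0.4]
width: 0.0852
grip_force: 0.0
```

```bash
python3 st.py
```

```text
5.7 [0.7494 0.0116 0.6685] [[-0.996, -0.072, 0.043], [-0.072, 0.997, -0.014], [-0.042, -0.017, -0.999]] [-0.206  0.516  0.269  0.734 -0.124  1.862  1.632] 3.1112101974244535
```

Request:
send_rows:
  deltas:
    - [[-4,0,0],0]
    - [[-4,0,0],0]
    - [[-4,0,0],0]
    - [[-4,0,0],0]

```text
t: 6.03
position: [0.8709, 0.0207, 0.6261]
orientation: [-0.036, 0.998, -0.008, 0.06]
force: [0.7, 0.4, 0.1]
width: 0.0853
grip_force: 0.0
```

```bash
python3 st.py
```

```text
6.03 [0.8709 0.0207 0.6261] [[-0.99, -0.07, 0.121], [-0.072, 0.997, -0.013], [-0.12, -0.021, -0.993]] [-0.162  0.724  0.287  0.448 -0.19   1.862  1.62 ] 3.0333212298124304
```

Request:
send_rows:
  deltas:
    - [[0,0,-3],0]
    - [[0,0,-3],0]
    - [[0,0,-3],0]

```text
t: 6.28
position: [0.8337, 0.0208, 0.681]
orientation: [-0.036, 0.996, -0.009, 0.083]
force: [-0.5, 0.3, 2.1]
width: 0.0854
grip_force: 0.0
```

```bash
python3 st.py
```

```text
6.28 [0.8337 0.0208 0.681 ] [[-0.984, -0.069, 0.166], [-0.073, 0.997, -0.012], [-0.165, -0.024, -0.986]] [-0.181  0.638  0.293  0.489 -0.175  1.862  1.62 ] 2.9885800672944405
```

The lean builds up as I push against the reach limit (wrist pinned), and it stays. I'll keep pushing outward and up.

Request:
send_rows:
  deltas:
    - [[-3,0,-2.5],0]
    - [[-3,0,-2.5],0]
    - [[-3,0,-2.5],0]
    - [[-3,0,-2.5],0]
    - [[-3,0,-2.5],0]
    - [[-3,0,-2.5],0]

```text
t: 6.78
position: [0.874, 0.0313, 0.7454]
orientation: [-0.036, 0.984, -0.01, 0.173]
force: [-1.0, 0.1, 0.9]
width: 0.0853
grip_force: 0.0
```

```bash
python3 st.py
```

```text
6.78 [0.874  0.0313 0.7454] [[-0.937, -0.068, 0.342], [-0.074, 0.997, -0.007], [-0.34, -0.032, -0.94]] [-0.175  0.692  0.417  0.257 -0.305  1.862  1.608] 2.8105368548356022
```

Request:
send_rows:
  deltas:
    - [[-1,0,-4],0]
    - [[-1,0,-4],0]
    - [[-1,0,-4],0]
    - [[-1,0,-4],0]
    - [[-1,0,-4],0]
    - [[-1,0,-4],0]

```text
t: 7.28
position: [0.7662, 0.0328, 0.8819]
orientation: [-0.036, 0.97, -0.01, 0.241]
force: [0.5, -0.5, 0.6]
width: 0.0856
grip_force: 0.0
```

```bash
python3 st.py
```

```text
7.28 [0.7662 0.0328 0.8819] [[-0.881, -0.065, 0.469], [-0.075, 0.997, -0.002], [-0.467, -0.037, -0.883]] [-0.238  0.489  0.424  0.322 -0.247  1.862  1.606] 2.672541336001869
```

Request:
send_rows:
  deltas:
    - [[-2,2,-3],0]
    - [[-2,2,-3],0]
    - [[-2,2,-3],0]
    - [[-2,2,-3],0]

```text
t: 7.62
position: [0.7308, 0.1126, 0.9381]
orientation: [-0.037, 0.956, -0.007, 0.29]
force: [0.1, 0.9, 0.1]
width: 0.0857
grip_force: 0.0
```

```bash
python3 st.py
```

```text
7.62 [0.7308 0.1126 0.9381] [[-0.83, -0.066, 0.555], [-0.074, 0.997, 0.007], [-0.553, -0.035, -0.832]] [-0.405  0.455  0.561  0.27  -0.275  1.862  1.521] 2.5865872839265425
```

```bash
cat > go.py <<'E'
from h import *
import sys
s=get_state(); R=Ro.from_quat(s["orientation"]).as_matrix(); p=s["position"]
for a in sys.argv[1:]:
    q=np.array(eval(a),float); d=R.T@(q-p)*100; n=int(np.ceil(np.linalg.norm(d)/4)); print("total",d.round(2),"n",n,(d/n).round(2)); p=q
E
python3 go.py "[.45,.082,.4]" "[.481,.0825,.236]"
```

```text
total [53.3   0.69 29.19] n 16 [3.33 0.04 1.82]
total [ 6.5   0.42 15.37] n 5 [1.3  0.08 3.07]
```

Request:
send_rows:
  deltas:
    - [[3.33,0.04,1.82],0]
    - [[3.33,0.04,1.82],0]
    - [[3.33,0.04,1.82],0]
    - [[3.33,0.04,1.82],0]
    - [[3.33,0.04,1.82],0]
    - [[3.33,0.04,1.82],0]
    - [[3.33,0.04,1.82],0]
    - [[3.33,0.04,1.82],0]
    - [[3.33,0.04,1.82],0]
    - [[3.33,0.04,1.82],0]
    - [[3.33,0.04,1.82],0]
    - [[3.33,0.04,1.82],0]
    - [[3.33,0.04,1.82],0]
    - [[3.33,0.04,1.82],0]
    - [[3.33,0.04,1.82],0]
    - [[3.33,0.04,1.82],0]
  fingers: 5

```text
t: 8.95
position: [0.4701, 0.0892, 0.439]
orientation: [-0.033, 0.956, -0.006, 0.291]
force: [0.5, 0.7, -0.4]
width: 0.0501
grip_force: 0.0
```

```bash
python3 st.py; python3 go.py "[.481,.0825,.236]"
```

```text
8.95 [0.4701 0.0892 0.439 ] [[-0.829, -0.06, 0.557], [-0.067, 0.998, 0.008], [-0.556, -0.03, -0.831]] [-0.906 -0.182  0.346  2.233  0.607  0.642  0.679] 2.6930230903043992
total [10.43 -0.12 17.47] n 6 [ 1.74 -0.02  2.91]
```

Request:
send_rows:
  deltas:
    - [[1.74,-0.02,2.91],0]
    - [[1.74,-0.02,2.91],0]
    - [[1.74,-0.02,2.91],0]
    - [[1.74,-0.02,2.91],0]
    - [[1.74,-0.02,2.91],0]
    - [[1.74,-0.02,2.91],0]
    - [[0,0,0],0]

```text
t: 9.53
position: [0.4865, 0.0799, 0.2955]
orientation: [-0.03, 0.953, -0.015, 0.301]
force: [-0.3, -0.6, 0.3]
width: 0.0502
grip_force: 0.0
```

```bash
cat > look.py <<'E'
from h import *
import sys
s=get_state(); C=cam("wrist",s); im=snapshot("wrist"); cv2.imwrite(sys.argv[1],im)
for n,z in [a.split(":") for a in sys.argv[2:]]:
    print(n,[(np.round(d["pixel"],1).tolist(),round(d["confidence"],2),onz(C,d["pixel"],float(z)).round(4).tolist()) for d in spot_in(n,"wrist")[:2]])
E
python3 st.py; python3 look.py pics/w1.png fin:0.055 cover:0.04; python3 go.py "[.603,.084,.054]"
```

```text
9.53 [0.4865 0.0799 0.2955] [[-0.817, -0.049, 0.574], [-0.067, 0.998, -0.011], [-0.572, -0.047, -0.819]] [-0.793  0.08   0.373  2.473  1.432  0.224 -0.16 ] 2.7778723191846857
fin [([333.6, 121.9], 0.91, [0.5838, 0.0849, 0.055])]
cover [([331.6, 117.4], 0.74, [0.5909, 0.0831, 0.04])]
total [ 4.46  0.93 26.6 ] n 7 [0.64 0.13 3.8 ]
```

View pics/w1.png

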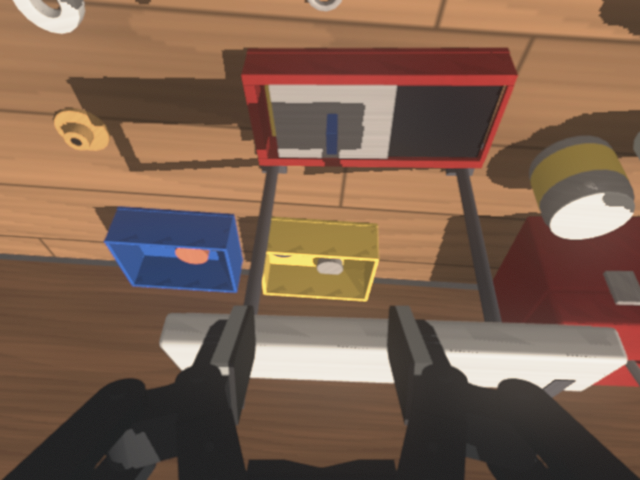

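Wrist view (picture is upside down): case rim from (244,50) to (515,165), blue fin (327–338, 113–155), lamp bar at rows 315–390, tin (580,190), flange (80,130). I'll refit with this view included.

```bash
python3 - <<'E'
from h import *
s=get_state(); C=cam("wrist",s)
def W(p,X): 
    X=np.array(X,float)/1000; return Ro.from_euler('z',p[2]).apply(X)+[p[0],p[1],0]
p=[.6025,.067,.0728]; q=17.4
pts={"fintop":(0,q,67.5),"finbase":(0,q,39.5),"fin near bot":(-13,q,39.5),"fin far top":(13,q,67.5),"c-54,-62":(-54,-62,42),"c-54,171":(-54,171,42),"c54,-62":(54,-62,42),"c54,171":(54,171,42),"b-54-62":(-54,-62,0),"b-54,171":(-54,171,0),"coveredge":(-43,q+56,39.5),"coveredge2":(43,q+56,39.5)}
for k,v in pts.items(): print(k,proj(C,W(p,v))[0].round(0))
im=cv2.imread("pics/w1.png")[30:190,220:540]
o=cv2.resize(im,(800,400),interpolation=cv2.INTER_CUBIC)
cv2.imwrite("pics/w1c.png",o)
E
```

```text
fintop [331. 144.]
finbase [332. 124.]
fin near bot [332. 113.]
fin far top [331. 154.]
c-54,-62 [239.  74.]
c-54,171 [515.  75.]
c54,-62 [258. 165.]
c54,171 [479. 168.]
b-54-62 [246.  47.]
b-54,171 [505.  48.]
coveredge [396.  85.]
coveredge2 [386. 157.]
```

View pics/w1c.png

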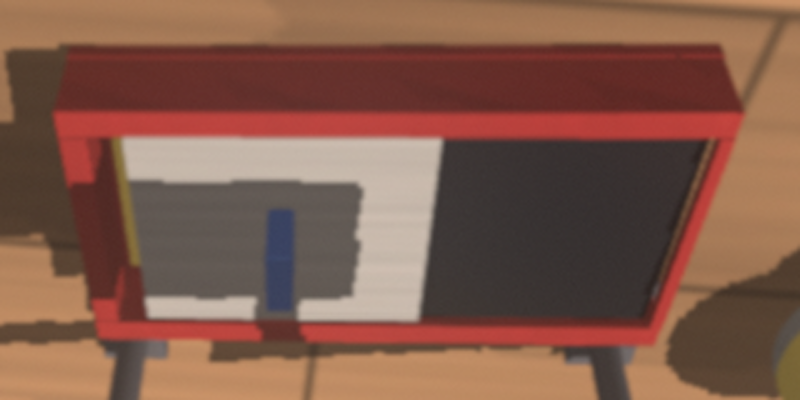

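Crop: rim corners at (242,75), (517,75), (260,165) and (482,167), and fin at (332,133). The model agrees within 3 px, so the case's y is about 0.069. Going in.

Request:
send_rows:
  deltas:
    - [[1.2,0.15,3],0]
    - [[1.2,0.15,3],0]
    - [[1.2,0.15,3],0]
    - [[0.8,0.15,3],0]

```text
t: 10.02
position: [0.5062, 0.0741, 0.2464]
orientation: [-0.028, 0.951, -0.028, 0.308]
force: [0.5, -0.4, 0.0]
width: 0.0502
grip_force: 0.0
```

```bash
python3 st.py;  python3 go.py "[.603,.085,.054]"
```

```text
10.02 [0.5062 0.0741 0.2464] [[-0.809, -0.036, 0.587], [-0.071, 0.997, -0.036], [-0.584, -0.071, -0.809]] [-0.578  0.222  0.169  2.511  2.142  0.287 -0.884] 3.0204154205422076
total [ 3.34  2.09 21.2 ] n 6 [0.56 0.35 3.53]
```

Request:
send_rows:
  deltas:
    - [[0.3,0.1,1.2],0]
    - [[0.3,0.1,1.2],0]
    - [[0.3,0.1,1.2],0]
    - [[0.3,0.1,1.2],0]

```text
t: 10.35
position: [0.5249, 0.0746, 0.1996]
orientation: [-0.028, 0.951, -0.029, 0.307]
force: [1.3, 0.1, 1.0]
width: 0.0501
grip_force: 0.0
```

```bash
python3 st.py;  python3 go.py "[.603,.085,.054]"
```

```text
10.35 [0.5249 0.0746 0.1996] [[-0.809, -0.035, 0.586], [-0.071, 0.997, -0.039], [-0.583, -0.073, -0.809]] [-0.406  0.353 -0.018  2.522  2.368  0.414 -1.12 ] 3.289101047664969
total [ 2.09  1.83 16.32] n 5 [0.42 0.37 3.26]
```

Request:
send_rows:
  deltas:
    - [[0.23,0.2,1.81],0]
    - [[0.23,0.2,1.81],0]
    - [[0.23,0.2,1.81],0]
    - [[0.23,0.2,1.81],0]
    - [[0.23,0.2,1.81],0]
    - [[0.23,0.2,1.81],0]

```text
t: 10.85
position: [0.5772, 0.0811, 0.1024]
orientation: [-0.028, 0.951, -0.03, 0.308]
force: [0.3, -0.2, -0.1]
width: 0.0501
grip_force: 0.0
```

```bash
python3 st.py;  python3 go.py "[.603,.085,.054]"; python3 look.py pics/w2.png fin:0.06
```

```text
10.85 [0.5772 0.0811 0.1024] [[-0.809, -0.034, 0.586], [-0.072, 0.997, -0.041], [-0.583, -0.075, -0.809]] [-0.281  0.623 -0.145  2.477  2.543  0.632 -1.279] 3.731821734102579
total [0.7  0.66 5.41] n 2 [0.35 0.33 2.7 ]
fin [([337.3, 219.3], 0.67, [0.5654, 0.0846, 0.06])]
```

View pics/w2.png

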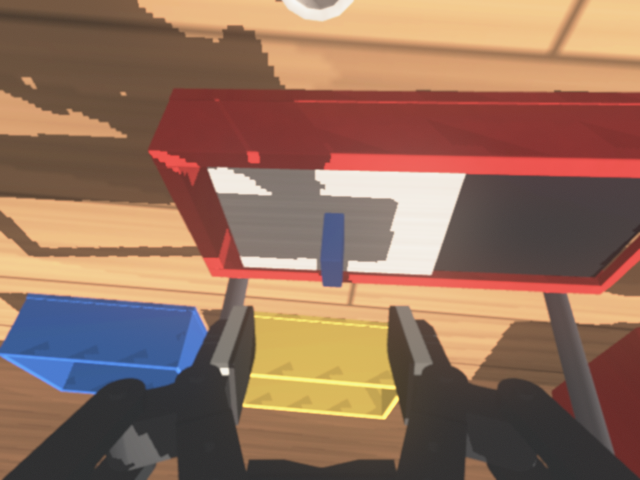

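Fin between rows 213 and 285 at col 333, between the open fingers (pads at cols 250 and 390). Descending and closing on it.

Request:
send_rows:
  deltas:
    - [[0.23,0.22,1.8],0]
    - [[0.23,0.22,1.8],0]
    - [[0.23,0.22,1.8],0]

```text
t: 11.2
position: [0.6022, 0.0852, 0.055]
orientation: [-0.028, 0.951, -0.03, 0.307]
force: [-0.2, 0.5, -0.5]
width: 0.0499
grip_force: 0.0
```

Request:
send_rows:
  deltas:
    - [[0,0,0],0]
    - [[0,0,0],0]
    - [[0,0,0],0]
    - [[0,0,0],0]
    - [[0,0,0],0]
    - [[0,0,0],0]
  fingers: 0

```text
t: 11.7
position: [0.6008, 0.0852, 0.0551]
orientation: [-0.028, 0.951, -0.029, 0.307]
force: [-4.1, -1.9, 8.5]
width: 0.0085
grip_force: 59.4
```

```bash
python3 st.py;  python3 - <<'E'
from h import *
s=get_state();R=Ro.from_quat(s["orientation"]).as_matrix();
print((R.T@[-.0728,.9973,0]).round(4))
print(s["width"],s["grip_force"],s["force"])
E
```

```text
11.7 [0.6008 0.0852 0.0551] [[-0.81, -0.036, 0.585], [-0.072, 0.997, -0.039], [-0.582, -0.073, -0.81]] [-0.256  0.738 -0.163  2.437  2.591  0.703 -1.311] 3.8781272808259697
[-0.0124  0.9966 -0.081 ]
0.008506356096180577 59.370659650194284 [-4.14331449 -1.94397711  8.51354394]
```

Request:
send_rows:
  deltas:
    - [[-0.01,0.85,-0.07],0]
    - [[-0.01,0.85,-0.07],0]
    - [[-0.01,0.85,-0.07],0]
    - [[-0.01,0.85,-0.07],0]
    - [[-0.01,0.85,-0.07],0]
    - [[-0.01,0.85,-0.07],0]
    - [[-0.01,0.85,-0.07],0]
    - [[-0.01,0.85,-0.07],0]
    - [[-0.01,0.85,-0.07],0]
    - [[-0.01,0.85,-0.07],0]

```text
t: 12.53
position: [0.5943, 0.1703, 0.0551]
orientation: [-0.028, 0.951, -0.029, 0.307]
force: [-5.3, -3.2, 9.2]
width: 0.0084
grip_force: 59.4
```

```bash
python3 st.py
```

```text
12.53 [0.5943 0.1703 0.0551] [[-0.81, -0.035, 0.585], [-0.071, 0.997, -0.039], [-0.582, -0.073, -0.81]] [-0.453  0.738 -0.145  2.388  2.399  0.672 -1.299] 3.7979494259834463
```

Request:
send_rows:
  deltas:
    - [[0,0.25,-0.02],0]
    - [[0,0.25,-0.02],0]
    - [[0,0.2,-0.02],0]
    - [[0,0,0],0]

```text
t: 12.87
position: [0.5939, 0.1749, 0.0551]
orientation: [-0.027, 0.951, -0.031, 0.307]
force: [-3.8, -6.9, 9.2]
width: 0.0083
grip_force: 60.0
```

Request:
send_rows:
  deltas:
    - [[0,0,0],0]
    - [[0,0,0],0]
    - [[0,0,-1],0]
    - [[0,0,-2],0]
    - [[0,0,-3],0]
    - [[0,0,-3],0]
    - [[0,0,-3],0]
  fingers: 5

```text
t: 13.45
position: [0.5227, 0.1824, 0.1518]
orientation: [-0.028, 0.951, -0.029, 0.306]
force: [0.1, -0.0, 1.0]
width: 0.0502
grip_force: 0.0
```

```bash
python3 st.py;  python3 go.py "[.51,-.32,.15]"; python3 - <<'E'
from h import *
S=cam("side"); im=snapshot("side"); cv2.imwrite("pics/s2.png",im)
p=[.6025,.068,.0728]
for n in ["fin","cover"]: print(n,[(d["pixel"],d["confidence"]) for d in spot_in(n,"side")[:2]])
for q in (.095,.1,.108):
    print(q,proj(S,Ro.from_euler('z',p[2]).apply([0,q,.06])+[p[0],p[1],0]))
E
```

```text
13.45 [0.5227 0.1824 0.1518] [[-0.812, -0.036, 0.583], [-0.071, 0.997, -0.037], [-0.58, -0.072, -0.812]] [-0.628  0.494 -0.066  2.477  2.162  0.536 -1.172] 3.506724199612057
total [  4.71 -50.02   1.27] n 13 [ 0.36 -3.85  0.1 ]
fin [([326.2, 204.5], 0.79), ([247.4, 158.0], 0.49)]
cover [([326.9, 205.2], 0.87)]
0.095 [[328.00084712 198.42818649]]
0.1 [[327.09268045 197.17171925]]
0.108 [[325.65222511 195.17894268]]
```

Request:
send_rows:
  deltas:
    - [[0.3,-3.5,0.1],0]
    - [[0.3,-3.5,0.1],0]
    - [[0.3,-3.5,0.1],0]
    - [[0.3,-3.5,0.1],0]
    - [[0.3,-3.5,0.1],0]
    - [[0.3,-3.5,0.1],0]
    - [[0.3,-3.5,0.1],0]
  fingers: 8.5

```text
t: 14.18
position: [0.5234, 0.02, 0.1446]
orientation: [-0.03, 0.953, -0.029, 0.301]
force: [-0.1, -0.3, -0.2]
width: 0.085
grip_force: 0.0
```

```bash
python3 st.py;  python3 go.py "[.51,-.32,.15]"
```

```text
14.18 [0.5234 0.02   0.1446] [[-0.817, -0.04, 0.575], [-0.076, 0.996, -0.038], [-0.571, -0.074, -0.817]] [ 0.221  0.556 -0.691  2.559  2.255  0.725 -0.87 ] 3.8399903259718515
total [  3.36 -33.86   0.06] n 9 [ 0.37 -3.76  0.01]
```

Request:
send_rows:
  deltas:
    - [[-0.3,-3,0.2],0]
    - [[-0.3,-3,0.2],0]
    - [[-0.3,-3,0.2],0]
    - [[-0.3,-3,0.2],0]
    - [[-0.3,-3,0.2],0]
    - [[-0.3,-3,0.2],0]

```text
t: 14.68
position: [0.5518, -0.1604, 0.1585]
orientation: [-0.03, 0.953, -0.03, 0.3]
force: [0.7, 0.3, 0.1]
width: 0.0849
grip_force: 0.0
```

```bash
python3 st.py;  python3 go.py "[.52,-.32,.15]"
```

```text
14.68 [ 0.5518 -0.1604  0.1585] [[-0.818, -0.039, 0.574], [-0.075, 0.996, -0.039], [-0.571, -0.075, -0.818]] [ 0.686  0.532 -0.617  2.428  2.613  0.411 -0.718] 3.3708222660384304
total [  4.29 -15.71  -0.51] n 5 [ 0.86 -3.14 -0.1 ]
```

Request:
send_rows:
  deltas:
    - [[0.4,-2.6,0],0]
    - [[0.4,-2.6,0],0]
    - [[0.4,-2.6,0],0]
    - [[0.4,-2.6,0],0]
    - [[0.4,-2.6,0],0]
    - [[0.4,-2.6,0],0]
    - [[0,0,0],0]

```text
t: 15.27
position: [0.5376, -0.3225, 0.1561]
orientation: [-0.027, 0.953, -0.032, 0.301]
force: [-0.4, -1.4, -0.2]
width: 0.0851
grip_force: 0.0
```

```bash
python3 st.py;  python3 look.py pics/w3.png sprocket:0.01 flange:0.01
```

```text
15.27 [ 0.5376 -0.3225  0.1561] [[-0.818, -0.031, 0.575], [-0.07, 0.997, -0.045], [-0.571, -0.077, -0.817]] [ 1.053  0.595 -0.641  2.27   2.86   0.187 -0.627] 3.0517021554261317
sprocket [([342.2, 142.1], 0.8, [0.5747, -0.3183, 0.01])]
flange [([490.2, 227.0], 0.8, [0.6511, -0.1942, 0.01])]
```

View pics/w3.png

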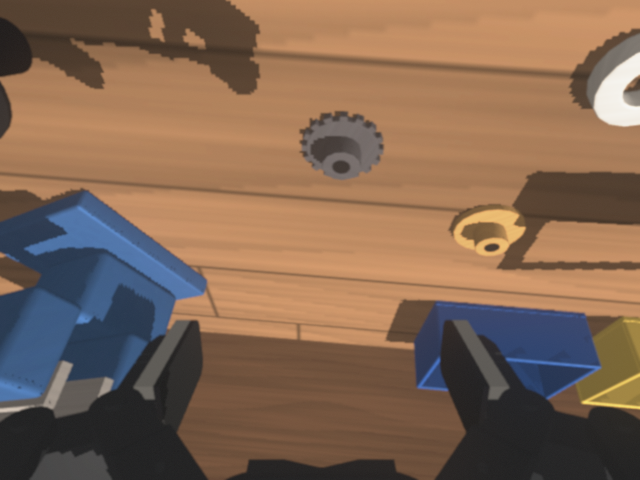

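Sprocket, hub up: hub bore at (342,166), disc centre at about (342,145); the flange is at (490,230).

```bash
python3 - <<'E'
from h import *
s=get_state(); C=cam("wrist",s)
print(onz(C,(342,166),.022), onz(C,(342,144),.005))
s2=lambda u,v:(400+(u+.5)/4-.5,380+(v+.5)/4-.5); t2=lambda u,v:(420+(u-400+.5)/4-.5,175+(v-400+.5)/4-.5)
print(tri([(C,(342,166)),(cam("side"),s2(109,70)),(cam("top"),t2(508,494))]))
E
python3 go.py "[.556,-.3175,.08]" "[.593,-.3185,.014]"
```

```text
[ 0.58518127 -0.30950277  0.022     ] [ 0.58132878 -0.31060352  0.005     ]
(array([ 0.58836823, -0.31499931,  0.02046604]), [8.5, 1.0, 1.9])
total [2.91 0.3  7.28] n 2 [1.45 0.15 3.64]
total [0.75 0.25 7.53] n 2 [0.37 0.12 3.76]
```

```bash
python3 st.py; python3 - <<'E'
from h import *
s=dict(position=np.array([ 0.5376,-0.3225,0.1561]),orientation=Ro.from_matrix([[-0.818,-0.031,0.575],[-0.07,0.997,-0.045],[-0.571,-0.077,-0.817]]).as_quat()); C=cam("wrist",s)
print(onz(C,(342,166),.022), onz(C,(342,144),.005))
s2=lambda u,v:(400+(u+.5)/4-.5,380+(v+.5)/4-.5); t2=lambda u,v:(420+(u-400+.5)/4-.5,175+(v-400+.5)/4-.5)
print(tri([(C,(342,166)),(cam("side"),s2(109,70)),(cam("top"),t2(508,494))]))
E
```

```text
15.42 [ 0.5381 -0.3155  0.1564] [[-0.818, -0.039, 0.574], [-0.075, 0.996, -0.038], [-0.571, -0.074, -0.818]] [ 1.047  0.592 -0.645  2.275  2.858  0.188 -0.628] 3.0560655843010007
[ 0.58463481 -0.31722143  0.022     ] [ 0.58081331 -0.31833483  0.005     ]
(array([ 0.58820244, -0.31773972,  0.02047885]), [2.4, 1.0, 1.1])
```

```bash
python3 go.py "[.556,-.318,.07]" "[.591,-.318,.014]"
```

```text
total [3.48 0.33 8.1 ] n 3 [1.16 0.11 2.7 ]
total [0.33 0.28 6.59] n 2 [0.17 0.14 3.29]
```

Request:
send_rows:
  deltas:
    - [[0.7,0.07,1.62],0]
    - [[0.7,0.07,1.62],0]
    - [[0.7,0.07,1.62],0]
    - [[0.7,0.07,1.62],0]
    - [[0.7,0.05,1.62],0]
    - [[0.1,0.05,1],0]
    - [[0,0,0],0]

```text
t: 16.0
position: [0.5619, -0.3161, 0.0601]
orientation: [-0.031, 0.953, -0.029, 0.3]
force: [0.1, -0.4, -0.0]
width: 0.0851
grip_force: 0.0
```

```bash
python3 st.py; python3 go.py "[.591,-.318,.014]"
```

```text
16.0 [ 0.5619 -0.3161  0.0601] [[-0.818, -0.042, 0.574], [-0.077, 0.996, -0.036], [-0.57, -0.073, -0.818]] [ 0.976  0.795 -0.603  2.276  2.885  0.386 -0.597] 3.4571629386379614
total [0.26 0.03 5.45] n 2 [0.13 0.01 2.72]
```

Request:
send_rows:
  deltas:
    - [[0.06,0,1.36],0]
    - [[0.06,0,1.36],0]
    - [[0.06,0,1.36],0]
    - [[0.06,0,1.36],0]
    - [[0,0,0],0]

```text
t: 16.42
position: [0.5917, -0.32, 0.0139]
orientation: [-0.031, 0.953, -0.03, 0.3]
force: [-0.3, -0.6, 0.2]
width: 0.0852
grip_force: 0.0
```

```bash
python3 st.py; python3 look.py pics/w4.png sprocket:0.01
```

```text
16.42 [ 0.5917 -0.32    0.0139] [[-0.818, -0.041, 0.574], [-0.076, 0.996, -0.038], [-0.571, -0.075, -0.818]] [ 0.928  0.891 -0.575  2.224  2.887  0.44  -0.583] 3.5546962398945414
sprocket []
```

View pics/w4.png

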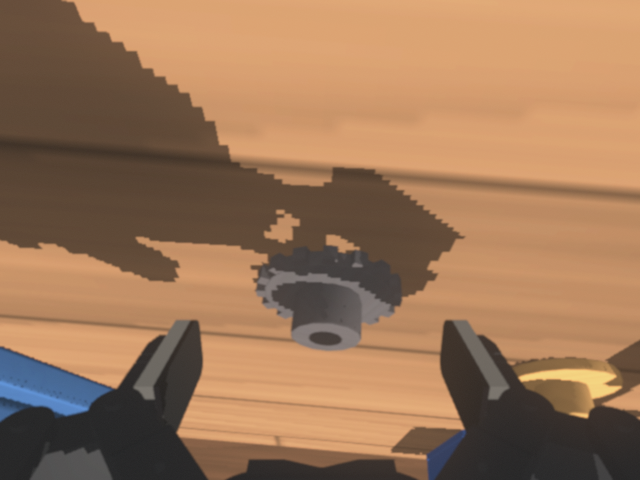

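Hub between the pads at (325,338), pads at cols 200 and 443, so it is centred.

```bash
python3 - <<'E'
from h import *
s=dict(position=np.array([0.5917,-0.32,0.0139]),orientation=Ro.from_matrix([[-0.818,-0.041,0.574],[-0.076,0.996,-0.038],[-0.571,-0.075,-0.818]]).as_quat()); C=cam("wrist",s)
print(onz(C,(324,338),.022)); print(get_state()["position"])
E
```

```text
[ 0.58565713 -0.31824717  0.022     ]
[ 0.59045018 -0.31981573  0.01523796]
```

Request:
send_rows:
  deltas:
    - [[0,0.15,0.1],0]
    - [[0,0,0],0]
    - [[0,0,0],0]
    - [[0,0,0],0]
    - [[0,0,0],0]
    - [[0,0,0],0]
    - [[0,0,0],0]
    - [[0,0,0],0]
  fingers: 0

```text
t: 17.18
position: [0.5906, -0.3189, 0.0157]
orientation: [-0.031, 0.953, -0.03, 0.301]
force: [-3.7, -0.1, 6.7]
width: 0.0231
grip_force: 58.5
```

```bash
python3 st.py; python3 - <<'E'
from h import *
s=get_state(); R=Ro.from_quat(s["orientation"]).as_matrix(); print((R.T@[0,0,1]).round(3),s["width"],s["grip_force"])
E
```

```text
17.18 [ 0.5906 -0.3189  0.0157] [[-0.817, -0.04, 0.575], [-0.077, 0.996, -0.039], [-0.571, -0.076, -0.817]] [ 0.928  0.887 -0.576  2.228  2.885  0.443 -0.584] 3.5586902354652707
[-0.571 -0.076 -0.817] 0.0230709801656468 58.51200878620148
```

Request:
send_rows:
  deltas:
    - [[-0.3,-0.04,-0.4],0]
    - [[-0.57,-0.08,-0.82],0]
    - [[-0.57,-0.08,-0.82],0]
    - [[0,0,0],0]

```text
t: 17.52
position: [0.5917, -0.3192, 0.0426]
orientation: [-0.031, 0.952, -0.031, 0.301]
force: [0.3, -0.4, -1.1]
width: 0.0229
grip_force: 58.9
```

```bash
python3 st.py; python3 -c "
from h import *
s=get_state();print(s['width'],s['grip_force'],s['force'])"; python3 go.py "[.56,-.31,.115]" "[.555,-.12,.115]" "[.557,.068,.115]"
```

```text
17.52 [ 0.5917 -0.3192  0.0426] [[-0.816, -0.04, 0.576], [-0.078, 0.996, -0.04], [-0.572, -0.078, -0.816]] [ 0.93   0.834 -0.58   2.226  2.869  0.394 -0.59 ] 3.453396851144056
0.022933076304375615 58.87673199176788 [ 0.30388944 -0.38849456 -1.06679011]
total [-1.62  0.48 -7.77] n 2 [-0.81  0.24 -3.89]
total [-1.07 18.95 -1.05] n 5 [-0.21  3.79 -0.21]
total [-1.62 18.72 -0.64] n 5 [-0.32  3.74 -0.13]
```

Request:
send_rows:
  deltas:
    - [[-0.4,0.12,-1.95],0]
    - [[-0.4,0.12,-1.95],0]
    - [[-0.4,0.12,-1.95],0]
    - [[-0.4,0.12,-1.95],0]
    - [[-0.13,2.4,-0.13],0]
    - [[-0.13,2.4,-0.13],0]
    - [[-0.13,2.4,-0.13],0]
    - [[-0.13,2.4,-0.13],0]
    - [[-0.13,2.4,-0.13],0]
    - [[-0.13,2.4,-0.13],0]
    - [[-0.13,2.4,-0.13],0]
    - [[-0.13,2.4,-0.13],0]

```text
t: 18.52
position: [0.5537, -0.1164, 0.113]
orientation: [-0.031, 0.953, -0.03, 0.301]
force: [1.3, 1.0, -2.4]
width: 0.0225
grip_force: 59.2
```

```bash
python3 st.py; python3 go.py "[.557,.068,.115]"
```

```text
18.52 [ 0.5537 -0.1164  0.113 ] [[-0.817, -0.04, 0.575], [-0.077, 0.996, -0.039], [-0.571, -0.076, -0.817]] [ 0.577  0.651 -0.651  2.485  2.563  0.623 -0.755] 3.7590996689481826
total [-1.8  18.34 -0.7 ] n 5 [-0.36  3.67 -0.14]
```

Request:
send_rows:
  deltas:
    - [[-0.3,2.2,0.1],0]
    - [[-0.3,2.2,0.1],0]
    - [[-0.3,2.2,0.1],0]
    - [[-0.3,2.2,0.1],0]
    - [[-0.2,2.2,0],0]
    - [[-0.2,2.2,0],0]
    - [[-0.2,2.2,0],0]
    - [[-0.2,2.2,0],0]

```text
t: 19.18
position: [0.5654, 0.0606, 0.1077]
orientation: [-0.031, 0.953, -0.03, 0.301]
force: [-0.3, 0.3, -2.0]
width: 0.0229
grip_force: 59.2
```

```bash
python3 st.py; python3 go.py "[.6075,.068,.072]" "[.6075,.068,.027]"
```

```text
19.18 [0.5654 0.0606 0.1077] [[-0.817, -0.04, 0.575], [-0.077, 0.996, -0.039], [-0.571, -0.076, -0.817]] [ 0.135  0.676 -0.69   2.477  2.209  0.808 -0.853] 3.9612755289487103
total [-1.46  0.83  5.31] n 2 [-0.73  0.42  2.65]
total [2.57 0.34 3.68] n 2 [1.29 0.17 1.84]
```

Request:
send_rows:
  deltas:
    - [[-0.36,0.21,1.33],0]
    - [[-0.36,0.21,1.33],0]
    - [[-0.37,0.21,1.33],0]
    - [[-0.37,0.2,1.32],0]
    - [[0,0,0],0]

```text
t: 19.6
position: [0.6096, 0.0655, 0.0697]
orientation: [-0.029, 0.953, -0.031, 0.3]
force: [1.0, -0.1, -1.9]
width: 0.0226
grip_force: 59.2
```

```bash
python3 st.py; python3 look.py pics/w5.png sprocket:0.08; python3 go.py "[.6075,.068,.027]"
```

```text
19.6 [0.6096 0.0655 0.0697] [[-0.818, -0.037, 0.574], [-0.074, 0.996, -0.041], [-0.57, -0.076, -0.818]] [ 0.131  0.774 -0.657  2.392  2.248  0.825 -0.826] 3.9906603429546106
sprocket [([322.3, 286.5], 0.94, [0.5615, 0.0651, 0.08])]
total [2.46 0.58 3.57] n 2 [1.23 0.29 1.79]
```

View pics/w5.png

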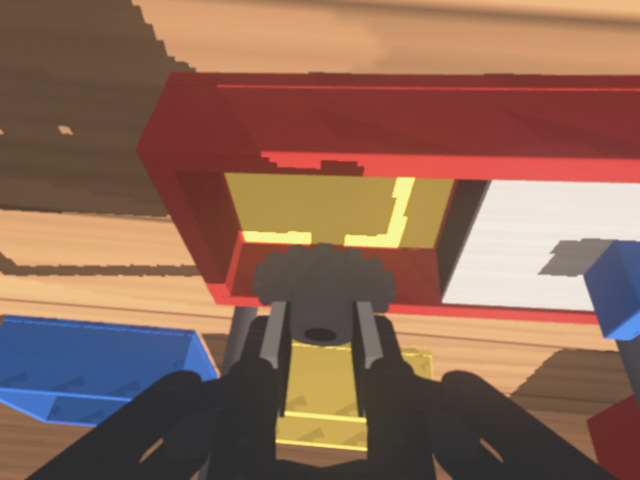

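Sprocket held flat at (322,287), above the yellow floor, with the compartment open and the cover and fin clear to the right at (620,290). Lowering.

Request:
send_rows:
  deltas:
    - [[0.49,0.12,0.71],0]
    - [[0.49,0.12,0.71],0]
    - [[0.49,0.12,0.71],0]
    - [[0.49,0.12,0.71],0]
    - [[0.49,0.12,0.71],0]
    - [[0,0,0],0]

```text
t: 20.2
position: [0.6069, 0.0694, 0.0258]
orientation: [-0.031, 0.953, -0.03, 0.299]
force: [-0.1, -0.5, -2.6]
width: 0.0223
grip_force: 59.2
```

```bash
python3 st.py
```

```text
20.2 [0.6069 0.0694 0.0258] [[-0.819, -0.04, 0.572], [-0.076, 0.996, -0.039], [-0.568, -0.076, -0.819]] [ 0.12   0.88  -0.658  2.403  2.317  0.924 -0.88 ] 4.207526924707564
```

Request:
send_rows:
  deltas:
    - [[0.12,0.01,0.16],0]
    - [[0,0,0],0]

```text
t: 20.37
position: [0.6074, 0.0694, 0.0257]
orientation: [-0.031, 0.953, -0.03, 0.3]
force: [0.2, -0.6, -1.6]
width: 0.0228
grip_force: 59.2
```

Request:
send_rows:
  deltas:
    - [[0.09,0.01,0.12],0]
    - [[0,0,0],0]

```text
t: 20.53
position: [0.6076, 0.0693, 0.0249]
orientation: [-0.031, 0.953, -0.03, 0.301]
force: [0.3, -0.2, -1.4]
width: 0.0228
grip_force: 59.2
```

Request:
send_rows:
  deltas:
    - [[0.09,0.01,0.12],0]
    - [[0,0,0],0]

```text
t: 20.7
position: [0.6077, 0.0693, 0.0237]
orientation: [-0.031, 0.953, -0.03, 0.301]
force: [-0.6, -1.3, 1.8]
width: 0.0225
grip_force: 59.8
```

Request:
send_rows:
  deltas:
    - [[0.03,0,0.04],0]
    - [[0,0,0],0]
    - [[0,0,0],0]
    - [[0,0,0],0]
    - [[0,0,0],0]
  fingers: 5

```text
t: 21.12
position: [0.6075, 0.0693, 0.0227]
orientation: [-0.031, 0.953, -0.03, 0.301]
force: [0.5, 0.7, 1.0]
width: 0.0497
grip_force: 0.0
```

```bash
python3 st.py; python3 look.py pics/w6.png sprocket:0.02
```

```text
21.12 [0.6075 0.0693 0.0227] [[-0.817, -0.04, 0.575], [-0.076, 0.996, -0.039], [-0.571, -0.076, -0.818]] [ 0.12   0.889 -0.658  2.403  2.325  0.935 -0.885] 4.227370942700525
sprocket [([320.6, 324.6], 0.85, [0.6142, 0.0695, 0.02]), ([378.8, 272.0], 0.15, [0.5702, 0.0863, 0.02])]
```

View pics/w6.png

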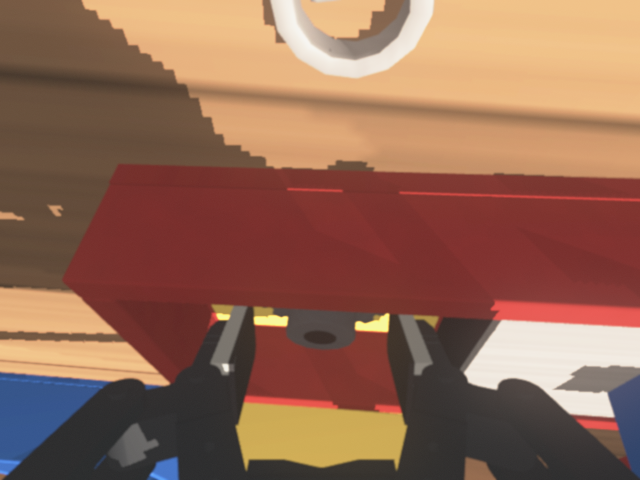

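Sprocket on the yellow floor, hub up at (320,330), pads clear at cols 250 and 390. Retreat and go back to the fin.

Request:
send_rows:
  deltas:
    - [[-0.57,-0.08,-0.82],0]
    - [[-0.57,-0.08,-0.82],0]
    - [[-0.57,-0.08,-0.82],0]
    - [[-0.57,-0.08,-0.82],0]
    - [[-0.57,-0.08,-0.82],0]
    - [[0,0,-2],0]
    - [[0,0,-2],0]
    - [[0,0,0],0]

```text
t: 21.88
position: [0.5832, 0.071, 0.1089]
orientation: [-0.031, 0.952, -0.03, 0.302]
force: [0.1, -0.0, -0.4]
width: 0.0502
grip_force: 0.0
```

```bash
python3 st.py; python3 go.py "[.57,.175,.10]" "[.594,.175,.055]"
```

```text
21.88 [0.5832 0.071  0.1089] [[-0.816, -0.042, 0.577], [-0.078, 0.996, -0.038], [-0.573, -0.076, -0.816]] [ 0.118  0.676 -0.676  2.435  2.183  0.784 -0.819] 3.8943115929083474
total [ 0.78 10.48 -0.44] n 3 [ 0.26  3.49 -0.15]
total [0.62 0.24 5.06] n 2 [0.31 0.12 2.53]
```

Request:
send_rows:
  deltas:
    - [[0.15,2.1,-0.09],0]
    - [[0.15,2.1,-0.09],0]
    - [[0.15,2.1,-0.09],0]
    - [[0.15,2.1,-0.09],0]
    - [[0.15,2.1,-0.09],0]
    - [[0,0,0],0]

```text
t: 22.38
position: [0.5716, 0.1801, 0.0974]
orientation: [-0.032, 0.953, -0.028, 0.301]
force: [0.6, 0.9, 0.2]
width: 0.0498
grip_force: 0.0
```

```bash
python3 st.py; python3 go.py "[.594,.175,.055]"
```

```text
22.38 [0.5716 0.1801 0.0974] [[-0.817, -0.045, 0.575], [-0.078, 0.996, -0.033], [-0.572, -0.072, -0.817]] [-0.112  0.72  -0.703  2.383  2.005  0.879 -0.862] 3.982588102611558
total [ 0.63 -0.31  4.77] n 2 [ 0.31 -0.15  2.38]
```

Request:
send_rows:
  deltas:
    - [[0.21,-0.1,1.59],0]
    - [[0.21,-0.1,1.59],0]
    - [[0.21,0,1.59],0]
    - [[0,0,0],0]

```text
t: 22.72
position: [0.5947, 0.1693, 0.0525]
orientation: [-0.03, 0.953, -0.031, 0.3]
force: [0.1, 0.4, -0.0]
width: 0.05
grip_force: 0.0
```

Request:
send_rows:
  deltas:
    - [[0,0,0],0]
    - [[0,0,0],0]
    - [[0,0,0],0]
    - [[0,0,0],0]
    - [[0,0,0],0]
    - [[0,0,0],0]
  fingers: 0

```text
t: 23.22
position: [0.5935, 0.171, 0.0555]
orientation: [-0.031, 0.953, -0.03, 0.301]
force: [-3.7, 0.3, 7.2]
width: 0.0081
grip_force: 59.3
```

```bash
python3 st.py; python3 - <<'E'
from h import *
s=get_state(); R=Ro.from_quat(s["orientation"]).as_matrix(); print((R.T@[.0728,-.9973,0]).round(3))
E
```

```text
23.22 [0.5935 0.171  0.0555] [[-0.817, -0.041, 0.575], [-0.077, 0.996, -0.038], [-0.572, -0.075, -0.817]] [-0.09   0.819 -0.68   2.359  2.1    0.925 -0.892] 4.103190812403173
[ 0.018 -0.997  0.08 ]
```

Request:
send_rows:
  deltas:
    - [[0.02,-0.85,0.07],0]
    - [[0.02,-0.85,0.07],0]
    - [[0.02,-0.85,0.07],0]
    - [[0.02,-0.85,0.07],0]
    - [[0.02,-0.85,0.07],0]
    - [[0.02,-0.85,0.07],0]
    - [[0.02,-0.85,0.07],0]
    - [[0.02,-0.85,0.07],0]
    - [[0.02,-0.85,0.07],0]
    - [[0.02,-0.85,0.07],0]
    - [[0.02,-0.85,0.07],0]
    - [[0.02,-0.85,0.07],0]

```text
t: 24.22
position: [0.6013, 0.0694, 0.0554]
orientation: [-0.032, 0.952, -0.029, 0.302]
force: [-1.8, 1.8, 8.8]
width: 0.0083
grip_force: 59.6
```

Request:
send_rows:
  deltas:
    - [[0,-0.25,0.02],0]
    - [[0,-0.25,0.02],0]
    - [[0,-0.25,0.02],0]
    - [[0,0,0],0]

```text
t: 24.55
position: [0.6015, 0.0669, 0.0554]
orientation: [-0.034, 0.953, -0.025, 0.301]
force: [-2.8, 14.9, 5.2]
width: 0.0081
grip_force: 58.8
```

```bash
python3 st.py
```

```text
24.55 [0.6015 0.0669 0.0554] [[-0.816, -0.05, 0.576], [-0.081, 0.996, -0.027], [-0.572, -0.069, -0.817]] [ 0.129  0.808 -0.657  2.417  2.302  0.864 -0.869] 4.088672783069388
```

Request:
send_rows:
  deltas:
    - [[0,0,0],0]
    - [[0,0,0],0]
    - [[0,0,-0.8],0]
    - [[0,0,-2],0]
    - [[0,0,-3],0]
    - [[0,0,-3],0]
    - [[0,0,-3],0]
    - [[0,0,0],0]
    - [[0,0,0],0]
  fingers: 4

```text
t: 25.3
position: [0.5334, 0.0649, 0.1526]
orientation: [-0.031, 0.952, -0.031, 0.302]
force: [0.4, 0.2, -0.2]
width: 0.0402
grip_force: 0.0
```

```bash
python3 st.py; python3 - <<'E'
from h import *
s=get_state(); im=snapshot("wrist"); C=cam("wrist",s)
S=cam("side"); sd=snapshot("side")
p=[.6025,.068,.0728]
W=lambda X:Ro.from_euler('z',p[2]).apply(np.array(X,float)/1000)+[p[0],p[1],0]
for n,c,I,X in [("wrist",C,im,0),("side",S,sd,0)]:
    b,g,r=[I[...,i].astype(int) for i in range(3)]
    # blue fin blob near the prediction
    pf=proj(c,W((0,0,54)))[0]
    m=((b>1.6*r)&(b>1.3*g)&(b>35)).astype(np.uint8)
    nl,l,st,ce=cv2.connectedComponentsWithStats(m)
    k=min((i for i in range(1,nl) if st[i,4]>8),key=lambda i:np.linalg.norm(ce[i]-pf))
    print(n,"fin blob",ce[k].round(1),st[k],"pred q=0",pf.round(1),"q=5",proj(c,W((0,5,54)))[0].round(1))
    # yellow visible in compartment
    q=proj(c,[W(v) for v in [(-44,-52,39),(44,-52,39),(44,52,39),(-44,52,39)]])
    M=np.zeros(b.shape,np.uint8); cv2.fillPoly(M,[q.astype(np.int32)],1)
    print("yellow px",int((M.astype(bool)&(r>1.5*b+20)&(g>1.4*b+15)).sum()),"of",int(M.sum()))
# cover leading (deck-side) edge along rays in wrist image: deck black -> cover
print("deck edge scan")
for x in (-30,-15):
    v=[im[int(round(a[1])),int(round(a[0]))].sum() for a in proj(C,[W((x,y,39.5)) for y in range(44,76,2)])]
    print(x,list(zip(range(44,76,2),[int(i) for i in v])))
E
```

```text
25.3 [0.5334 0.0649 0.1526] [[-0.816, -0.04, 0.577], [-0.077, 0.996, -0.04], [-0.574, -0.077, -0.816]] [ 0.112  0.544 -0.696  2.516  2.122  0.731 -0.838] 3.7903365150659245
wrist fin blob [332.7 214.9] [326 199  14  33 388] pred q=0 [332.8 227.8] q=5 [340.4 228.2]
yellow px 0 of 13299
side fin blob [465.8 275.8] [461 269  10  13  22] pred q=0 [346.4 226.1] q=5 [345.3 224.7]
yellow px 0 of 1409
deck edge scan
-30 [(44, 690), (46, 691), (48, 691), (50, 691), (52, 693), (54, 691), (56, 464), (58, 225), (60, 226), (62, 225), (64, 217), (66, 216), (68, 218), (70, 217), (72, 214), (74, 211)]
-15 [(44, 354), (46, 612), (48, 688), (50, 686), (52, 685), (54, 683), (56, 501), (58, 229), (60, 230), (62, 224), (64, 226), (66, 223), (68, 225), (70, 219), (72, 217), (74, 214)]
```

The cover's edge sits at case y = 56 mm, which means shut. No yellow floor shows, the end stop was felt at 15 N, and the hand is clear.

```bash
python3 -c "
from workcell import *
print(job_done())"
```

```text
the job is handed in; nothing more can be done
None
```

The sprocket is in the case, flat and hub up, with the cover slid fully shut; the job was handed in at about 25 s of the 64 s allowed, and no verdict was returned.

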